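# Fetch the edge-finish jar from the push-to-release cabinet

### The arm

A 7-joint arm with a two-finger parallel gripper is mounted at the origin on the work surface. World frame = base frame: x ahead of the robot, y to its left, z up, the work surface at z = 0. Lengths are in m, angles in rad, forces in N, time in s.
With the tool pointing down it reaches from about 0.425 to 0.875 m from the base axis. Payload 8.4 kg.
Tool frame: the origin (TCP) lies at the very end of the fingers, on their centre line; the grasp point (between the pads) lies 19 mm behind it; z points along the fingers, y is the direction in which the jaws open and shut (so a half turn about z gives the same grasp; the last joint's range is limited). The gripper opens to 87 mm and grips with 3 to 60 N. Pads are 19 mm wide; open, the fingers measure 117 mm over their backs; the gripper's body (75 mm by 190 mm) begins 51 mm behind the grasp point.
Start: joints at [-1.361, 0.333, 0.04, 1.465, -0.013, 1.343, -0.059], TCP at [0.198, 0.619, 0.223] pointing down, gripper open.
Joint ranges: [-2.58, 2.58], [-0.38, 2.09], [-1.3, 1.39], [0.25, 2.4], [-1.5, 4.64], [0.08, 2.09], [-2.65, 2.65]. Speed limits (rad/s): [2.22, 2.22, 2.79, 2.79, 3.14, 3.14, 3.14].

### API

Orientations are given as a rotation vector (axis times angle).
In Python, from plant import move_ptp, move_straight, movej, grip, hold, ik, get_state, capture, IKError, sign_off gives the robot as it stands. Calls block until the motion is done:
- move_ptp(position, orientation): joint-space move of the TCP to a pose.
- move_straight(position, v=0.15, ori=None, threshold=None): straight line of the TCP; ori=None keeps the orientation; v is the mean speed in m/s. With threshold (N) it stops when the force on the tool has changed by that much, and returns True; else False.
- movej(angles): joint-space move.
- grip(opening, grip_force=None): opening from 0.0 (shut) to 1.0 (fully open); grip_force is the grip in N (None keeps the last); returns when the fingers have stopped.
- hold(seconds).
- ik(position, orientation): joint angles nearest the present ones, or None.
- get_state(): the state.
- capture(name): name is "scene" or "top"; returns a dict with "img" (480x640x3 uint8, red, green, blue), "intrinsics" (3x3 intrinsics, pixels), "world_from_camera" (4x4, takes a point from camera to world coordinates). Camera axes: x right, y down, z forward; pixel columns grow to the right and rows downward; lengths in m; the calibration is good to about 2 mm. A picture is of the moment at which its call begins. There is no depth.
A pose or a line that the arm cannot do raises IKError and nothing moves.
- sign_off(): hands the job in, once; it reports no verdict.
The state is a dict: "time_s": time; "q": joint angles; "qvel": joint speeds; "effort": joint torques, N m; "tcp_pos": TCP position; "tool_rot": TCP orientation; "contact_force": force on the tool from outside, world axes, zero at the start; "torque": the same for the moment, N m; "gripper_width": opening from 0.0 (shut) to 1.0 (fully open).
Only numpy, scipy, OpenCV 4.12 (cv2) and the standard library are available. Lean on these libraries where they do the work, as an engineer would, in place of code of your own. Each camera call takes 0.05 s, during which the arm holds its last target.

### The job

Press the sloping flap of the steel finish cabinet inward near its top until the catch lets go and it swings right open, then lift out the squat jar and set it down gently, upright, in the shallow metal spill tray. Leave the flap open and the slim bottle standing where it is in the cabinet, and do not knock over the maul or the drink bottle on the bench.

Things in the scene. Friction and masses are not known exactly. Their poses are not given: they have to be found in the camera images.
- cabinet: Fixed grey steel bench cabinet, 340 wide (y) x 220 deep (x) x 170 mm high. Origin: centre of its underside, on the table; -x is its front, z up. From the top of a fixed front wall 40 mm high (x = -110 mm) a flap slopes back at 49.8 deg to the table, up to the front edge of the flat roof (x = 0, z = 170), which covers x = 0 to 110. Side walls 3 mm. Inner floor at z = 4 mm.
- flap (a joint): Flap angle (rad): 0 shut and caught, -0.05 pressed fully in, 2.27 open, lying level towards the robot at z = 40 mm. Flat grey panel 330 wide x 164 long x 6 mm, hinged along its lower edge. Pressed 6 to 8 mm in at the pad (about 5 N there, more lower down; firm stop at 8 mm) the catch lets go; take the finger away and a spring swings it open in about 2 s. It cannot be pulled.
- flap_pad (a point): Centre of the outer face of the black rubber touch pad (32 mm round, 1.5 mm thick) outside on the flap, on its middle line, 142 mm up from the hinge; moves with the flap. Outward normal of the shut flap in the cabinet's frame: (-0.763, 0, 0.646).
- flap_hinge (a point): Middle of the flap's hinge line, at the top of the kick wall (cabinet frame x = -110, y = 0, z = 40 mm); the hinge runs along the cabinet's y.
- jar: Squat amber jar, black screw lid, paper label: 52 mm across, 62 mm tall, about 0.17 kg. Origin: centre of its underside, z up. Hidden until the flap is open. Stands on the cabinet floor 65 to 85 mm left or right of the middle, under the roof's front edge (x -22 to 4 mm), so the roof blocks a gripper from straight above; tilted about 40 deg, from the front, it goes in.
- bottle: Slim amber bottle with a black cap, 36 mm across, 98 mm tall. Origin: centre of its underside, z up. Stands in the cabinet on the other side from the jar, 130 to 170 mm from it, hidden until the flap is open. To be left there.
- tray: Fixed shallow open aluminium spill tray, 170 (its x) x 130 (its y) x 14 mm high, walls and floor 3 mm. Origin: centre of its underside, on the table. Stands to the robot's right of the cabinet.
- maul: White nylon leather maul standing on its head, 68 mm across at the foot, 203 mm tall. Origin: centre of its underside, z up. Bystander.
- drink: Clear drink bottle, 64 mm across, 190 mm tall, standing. Origin: centre of its underside, z up. Bystander.
Mind the look-alikes: they are no part of the job. Several things have the shape of the tray; the one meant has the colours described above.

How it is judged:
By the outcome, as a careful person would: the job done as asked, in the order asked, and still so for the second after the job is handed in, with the robot touching nothing.
It also fails if it takes over 51 s, if anything falls off the work surface, if the arm or the gripper's body presses on something with over 40 N, if the wrist force passes 120 N, or if a joint passes its speed limit or range.

## Working session

There is one attempt and no reset: what is moved stays moved. The work goes in short steps, each a Python script; the robot and the scene stay as the last script left them, time stands still between calls to the robot, and variables do not carry over. Pictures are saved under pics/ and viewed, and the job is handed in when it is done.

```bash
ls; mkdir -p pics
python3 - <<'E'
from plant import *
import cv2,numpy as np,pickle
for n in("scene","top"):
    c=capture(n);pickle.dump(c,open(f'{n}0.pkl','wb'));cv2.imwrite(f'pics/{n}0.png',c['img'][:,:,::-1])
    print(n,c['intrinsics'].round(1).tolist(),c['world_from_camera'].round(3).tolist())
s=get_state();print(s['time_s'],s['tcp_pos'],s['tool_rot'])
E
```

```text
pics
scene [[604.2, 0.0, 316.0], [0.0, 604.2, 232.7], [0.0, 0.0, 1.0]] [[0.069, 0.942, -0.329, 0.965], [0.998, -0.063, 0.031, -0.19], [0.009, -0.331, -0.944, 1.43], [0.0, 0.0, 0.0, 1.0]]
top [[615.8, 0.0, 327.9], [0.0, 615.8, 247.2], [0.0, 0.0, 1.0]] [[-0.027, -0.997, 0.071, 0.389], [-1.0, 0.028, 0.003, -0.147], [-0.005, -0.071, -0.997, 1.627], [0.0, 0.0, 0.0, 1.0]]
0.1 [0.19746044 0.61882696 0.22173072] [-4.83238738e-01 -3.10405773e+00  2.35660935e-03]
```

View pics/scene0.png

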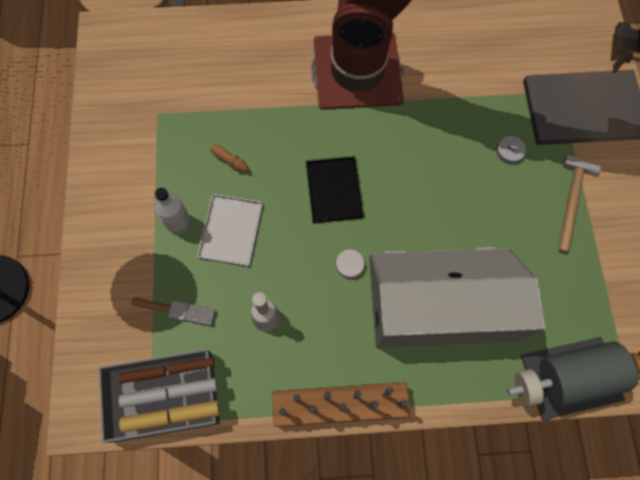

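View pics/top0.png

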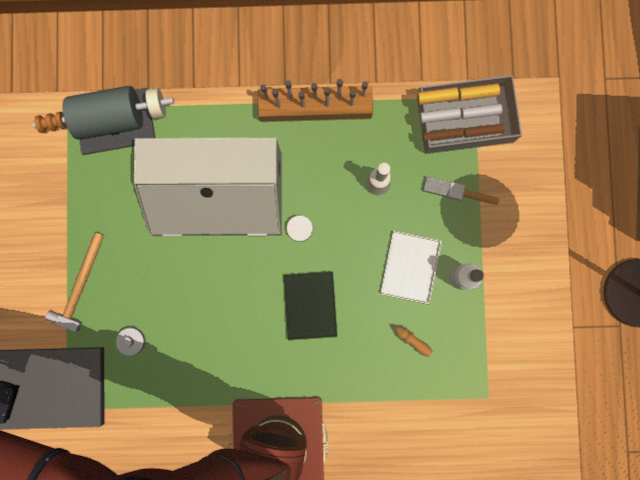

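```bash
cat > h.py <<'E'
import numpy as np,cv2,pickle
def ray(c,u,v):
    T=np.array(c['world_from_camera']);K=np.array(c['intrinsics'])
    d=T[:3,:3]@np.linalg.inv(K)@np.array([u,v,1.]);return T[:3,3],d/np.linalg.norm(d)
def onz(c,u,v,z):
    o,d=ray(c,u,v);return o+d*(z-o[2])/d[2]
def proj(c,p):
    T=np.linalg.inv(np.array(c['world_from_camera']));q=T[:3,:3]@np.array(p)+T[:3,3];q=np.array(c['intrinsics'])@q;return q[:2]/q[2]
def tri(c1,p1,c2,p2):
    A=[];b=[]
    for c,p in((c1,p1),(c2,p2)):
        o,d=ray(c,*p);P=np.eye(3)-np.outer(d,d);A.append(P);b.append(P@o)
    return np.linalg.lstsq(np.vstack(A),np.hstack(b),rcond=None)[0]
E
python3 - <<'E'
from h import *
s=pickle.load(open('scene0.pkl','rb'));t=pickle.load(open('top0.pkl','rb'))
def crop(c,x0,y0,x1,y1,k): return cv2.resize(c['img'][y0:y1,x0:x1,::-1],None,fx=k,fy=k,interpolation=cv2.INTER_CUBIC)
cv2.imwrite('pics/a.png',crop(t,125,125,325,250,4)); 
cv2.imwrite('pics/b.png',crop(t,270,140,500,350,2.8))
cv2.imwrite('pics/c.png',crop(s,360,235,560,360,4))
E
```

```text
(no output)
```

View pics/a.png

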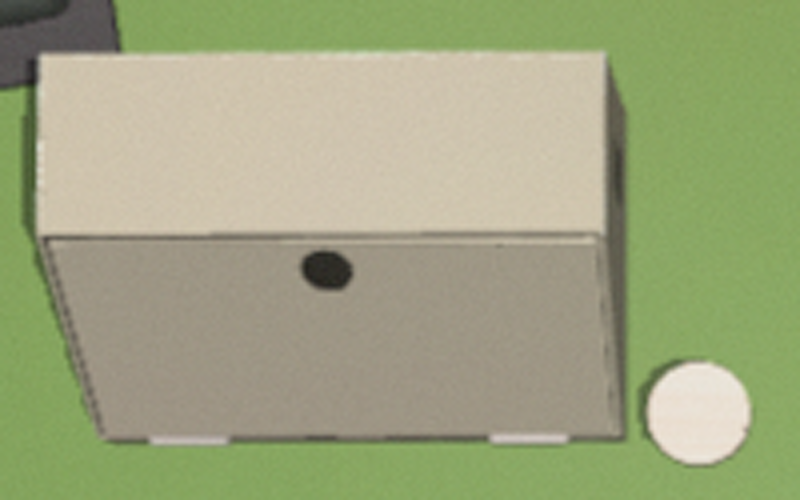

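View pics/b.png

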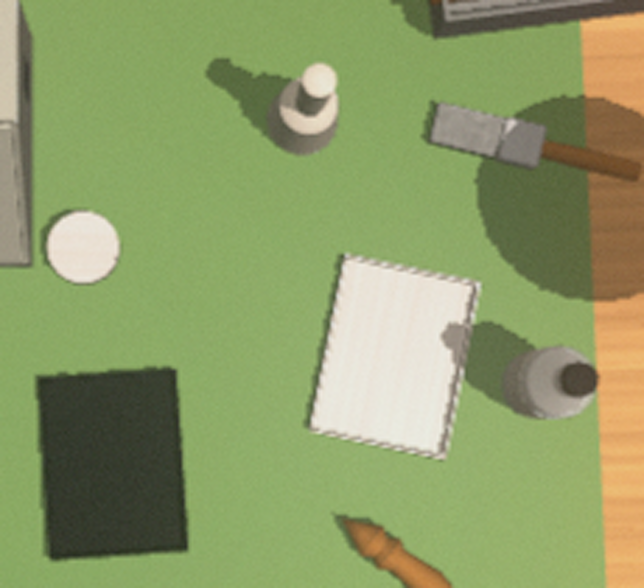

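View pics/c.png

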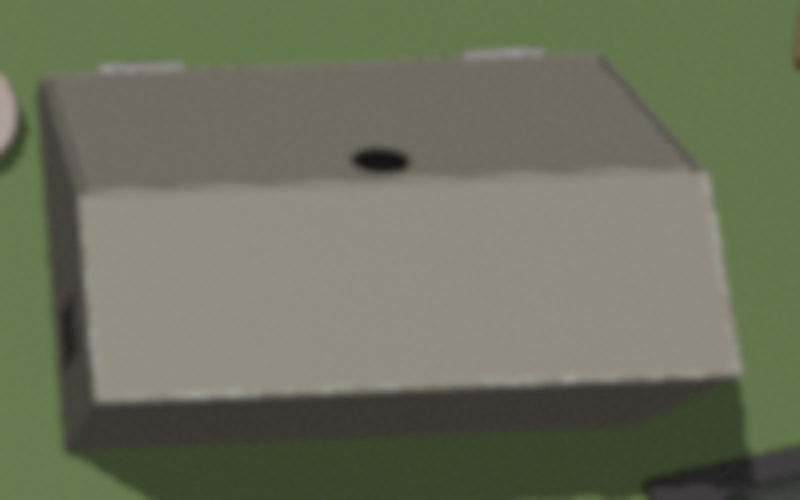

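Run:
```python
from h import *
s=pickle.load(open('scene0.pkl','rb'));t=pickle.load(open('top0.pkl','rb'))
def cen(c,x0,y0,x1,y1,f):
    g=c['img'][y0:y1,x0:x1].astype(int);m=f(g).astype(np.uint8)
    n,l,st,ce=cv2.connectedComponentsWithStats(m);i=1+np.argmax(st[1:,4]);print('area',st[i,4]);return ce[i]+[x0,y0],(l==i).astype(np.uint8)
dark=lambda g:g.sum(2)<210
a,_=cen(t,190,175,225,205,dark);b,_=cen(s,435,262,475,285,dark)
print(a,b,'pad',tri(t,a,s,b).round(4))
# cabinet corners
A=np.array([[38,54],[606,54],[603,235],[42,235]])/4+[125,125]
P=np.array([onz(t,*p,0.17) for p in A]);print(P.round(4),np.linalg.norm(np.diff(P,axis=0),axis=1))
S=np.array([[97,402],[740,375],[708,172],[80,190]])/4+[360,235]
Q=np.array([onz(s,*p,0.17) for p in S]);print(Q.round(4),np.linalg.norm(np.diff(Q,axis=0),axis=1))
# hinge tabs
for c,pts,o in((t,[(190,440),(529,438)],(125,125)),(s,[(141,68),(503,53)],(360,235))):
    print('tabs',[onz(c,p[0]/4+o[0],p[1]/4+o[1],0.04).round(4) for p in pts])
for nm,c,r in(('top',t,(375,225,445,308)),('scene',s,(195,190,268,270))):
    ce,m=cen(c,*r,lambda g:(np.abs(g[...,0]-g[...,1])<25)&(g[...,2]>g[...,1]-25)&(g[...,1]>90))
    k=cv2.findContours(m,cv2.RETR_EXTERNAL,cv2.CHAIN_APPROX_NONE)[0];k=max(k,key=len)
    bx=cv2.boxPoints(cv2.minAreaRect(k))+r[:2]
    P=np.array([onz(c,*p,0.014) for p in bx]);print(nm,P.round(4).tolist(),P.mean(0).round(4),np.linalg.norm(np.diff(P,axis=0),axis=1))
```

```text
area 87
area 69
[206.34482759 192.03448276] [454.65217391 274.66666667] pad [0.6364 0.1485 0.1509]
[[ 0.768   0.3157  0.17  ]
 [ 0.7582 -0.0259  0.17  ]
 [ 0.6485 -0.0218  0.17  ]
 [ 0.658   0.3138  0.17  ]] [0.34178276 0.10982047 0.33577901]
[[ 0.7619 -0.0223  0.17  ]
 [ 0.7707  0.3163  0.17  ]
 [ 0.6607  0.3204  0.17  ]
 [ 0.6479 -0.0193  0.17  ]] [0.33871481 0.11007101 0.33995326]
tabs [array([0.5452, 0.2597, 0.04  ]), array([0.5404, 0.0401, 0.04  ])]
tabs [array([0.5422, 0.043 , 0.04  ]), array([0.5473, 0.2631, 0.04  ])]
area 3194
top [[0.3796, -0.273, 0.014], [0.5434, -0.3125, 0.014], [0.5129, -0.4412, 0.014], [0.3496, -0.4008, 0.014]] [ 0.4464 -0.3569  0.014 ] [0.16848974 0.13225352 0.16822825]
area 3500
scene [[0.516, -0.4419, 0.014], [0.3393, -0.4047, 0.014], [0.3794, -0.2713, 0.014], [0.5535, -0.3134, 0.014]] [ 0.447  -0.3578  0.014 ] [0.18053223 0.13925706 0.17913663]
```

```bash
cat >> h.py <<'E'
from scipy.spatial.transform import Rotation as Rn
YAW=-0.027
C0=np.array([0.6538,0.148,0.])   # cabinet origin
CR=Rn.from_euler('z',YAW).as_matrix()
def cab(x,y,z): return C0+CR@np.array([x,y,z])/1000
def ori(tilt,yaw):  # tool z tilted forward by tilt deg, heading yaw rad, tool y = +left
    t=np.radians(tilt);c,s=np.cos(yaw),np.sin(yaw)
    z=np.array([np.sin(t)*c,np.sin(t)*s,-np.cos(t)]);y=np.array([-s,c,0]);x=np.cross(y,z)
    return Rn.from_matrix(np.c_[x,y,z]).as_rotvec()
def zax(rv): return Rn.from_rotvec(rv).as_matrix()[:,2]
E
python3 - <<'E'
from h import *
from plant import *
s=pickle.load(open('scene0.pkl','rb'));t=pickle.load(open('top0.pkl','rb'))
print('drink top',tri(t,(577/2.8+270,379/2.8+140),s,(161,194)).round(3), 'maul top',tri(t,(319/2.8+270,81/2.8+140),s,(260,299)).round(3))
print('disc',onz(t,299.5,228,.02).round(3))
print('foot drink',[onz(t,466,277,.05).round(3)],'maul foot',onz(t,378,184,.06).round(3))
n=CR@np.array([-.763,0,.646]);pad=np.array([.6355,.1485,.150])
for tilt in(30,40,45): 
  o=ori(tilt,YAW)
  for p in(pad+n*.06,pad+n*.03,pad-n*.01,pad+[0,0,.15],cab(0,75,30),cab(0,-75,30),cab(-100,75,150),cab(-100,-75,150)): 
    q=ik(p,o);print(tilt,p.round(3),None if q is None else np.round(q,2))
for yaw in(-.03,-.3,-.6,-.9):
  for tilt in(40,):
    print(yaw,[ (q if q is None else np.round(q,2)) for q in (ik(np.array([.45,-.35,z]),ori(tilt,yaw)) for z in(.03,.2))])
E
```

```text
drink top [ 0.416 -0.487  0.184] maul top [ 0.672 -0.278  0.194]
disc [ 0.556 -0.069  0.02 ]
foot drink [array([ 0.416, -0.492,  0.05 ])] maul foot [ 0.66  -0.275  0.06 ]
30 [0.59  0.15  0.189] [-0.98 -0.08  0.5   2.09  0.45  0.69  0.78]
30 [0.613 0.149 0.169] [-0.95  0.    0.51  2.07  0.39  0.63  0.84]
30 [0.643 0.148 0.144] [-0.89  0.11  0.5   2.04  0.3   0.55  0.92]
30 [0.636 0.148 0.3  ] [-1.01 -0.08  0.57  1.85  0.34  0.9   0.95]
30 [0.656 0.223 0.03 ] [-0.85  0.36  0.36  2.02  0.43  0.36  0.63]
30 [0.652 0.073 0.03 ] [-0.62  0.27  0.4   2.14  0.16  0.25  1.14]
30 [0.556 0.226 0.15 ] [-1.02 -0.01  0.36  2.13  0.54  0.67  0.52]
30 [0.552 0.076 0.15 ] [-0.99 -0.2   0.61  2.26  0.54  0.62  0.8 ]
40 [0.59  0.15  0.189] [-1.02 -0.15  0.45  2.23  0.83  0.58  0.39]
40 [0.613 0.149 0.169] [-0.98 -0.06  0.47  2.21  0.83  0.5   0.4 ]
40 [0.643 0.148 0.144] [-0.94  0.05  0.49  2.18  0.81  0.4   0.41]
40 [0.636 0.148 0.3  ] [-1.1  -0.18  0.56  2.01  0.65  0.77  0.67]
40 [0.656 0.223 0.03 ] [-1.1   0.38  0.57  2.15  1.17  0.21 -0.18]
40 [0.652 0.073 0.03 ] [ 0.2   0.3  -0.53  2.23  1.7   0.3
[... 324 characters left out ...]
  1.18  0.37  0.03]
45 [0.636 0.148 0.3  ] [-1.12 -0.22  0.54  2.08  0.83  0.72  0.5 ]
45 [0.656 0.223 0.03 ] [-1.18  0.41  0.63  2.21  1.74  0.24 -0.79]
45 [0.652 0.073 0.03 ] [ 0.01  0.28 -0.34  2.3   2.12  0.37 -0.76]
45 [0.556 0.226 0.15 ] [-1.1  -0.05  0.31  2.31  1.16  0.61 -0.15]
45 [0.552 0.076 0.15 ] None
-0.03 [array([ 0.17,  0.29,  0.81,  2.33, -1.49,  0.73, -2.58]), array([-0.28, -0.33,  1.07,  2.2 , -0.34,  0.62,  2.6 ])]
-0.3 [array([ 0.74,  0.14,  0.04,  2.4 ,  4.59,  0.31, -2.64]), array([-0.06, -0.33,  0.73,  2.28, -0.1 ,  0.46,  2.06])]
-0.6 [None, array([-0.1 , -0.36,  0.57,  2.32,  0.57,  0.47,  1.06])]
-0.9 [None, array([-0.31, -0.32,  0.59,  2.3 ,  0.93,  0.7 ,  0.36])]
```

Run:
```python
from h import *
from plant import *
n=CR@np.array([-.763,0,.646]);pad=np.array([.6355,.1485,.150]);o=ori(40,YAW)
grip(0.0)
move_ptp(pad+n*.10+[0,0,.04],o)
move_straight(pad+n*.025,v=.2)
hold(.2)
f0=get_state()['contact_force']
hit=move_straight(pad-n*.004,v=.03,threshold=2.0)
s=get_state();print(hit,s['time_s'],f0,s['contact_force'],'depth along n mm',((s['tcp_pos']-pad)@n)*1000,s['tcp_pos'])
c=capture('top');cv2.imwrite('pics/t1.png',c['img'][100:300,100:350,::-1].repeat(3,0).repeat(3,1)[:600,:750])
```

```text
True 5.4 [-0.28856168  0.35310821 -0.38280867] [ 0.09374001 -0.06087786  2.91653727] depth along n mm -0.9422156453819138 [0.63602855 0.14846568 0.14916661]
```

View pics/t1.png

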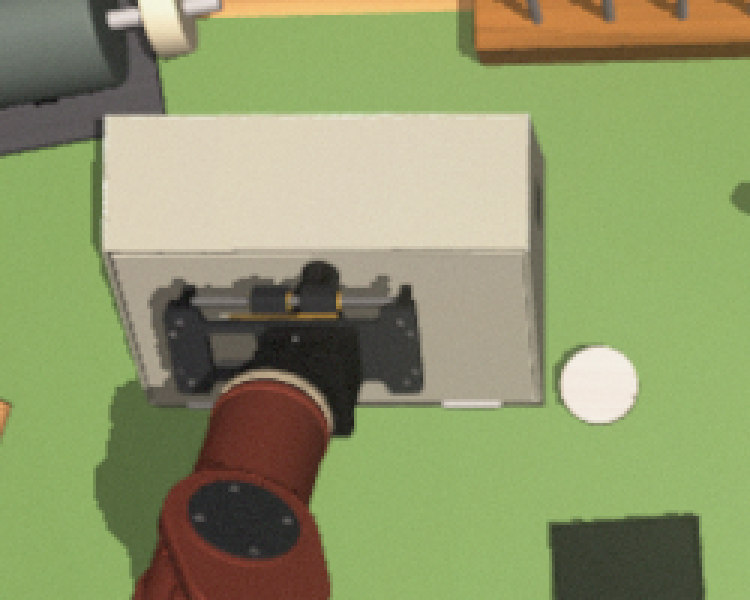

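Run:
```python
from h import *
from plant import *
n=CR@np.array([-.763,0,.646])
p0=np.array(get_state()['tcp_pos'])
hit=move_straight(p0-n*.0095,v=.02,threshold=14)
s=get_state();print(hit,s['time_s'],s['contact_force'],'mm in',-((s['tcp_pos']-p0)@n)*1000)
move_straight(np.array(s['tcp_pos'])+[0,0,.16],v=.4)
s=get_state();print(s['time_s'],s['contact_force'])
move_straight(np.array(s['tcp_pos'])+[-.03,.0,.05],v=.3)
hold(1.0)
c=capture('top');cv2.imwrite('pics/t2.png',c['img'][100:300,100:350,::-1].repeat(3,0).repeat(3,1)[:600,:750])
print(get_state()['time_s'],get_state()['tcp_pos'])
```

```text
True 5.925 [-11.05972017  -0.77277535  11.40748102] mm in 8.751334927339974
6.475 [ 0.29187148 -0.19239338 -1.24765084]
7.875 [0.61224201 0.14836962 0.35372843]
```

View pics/t2.png

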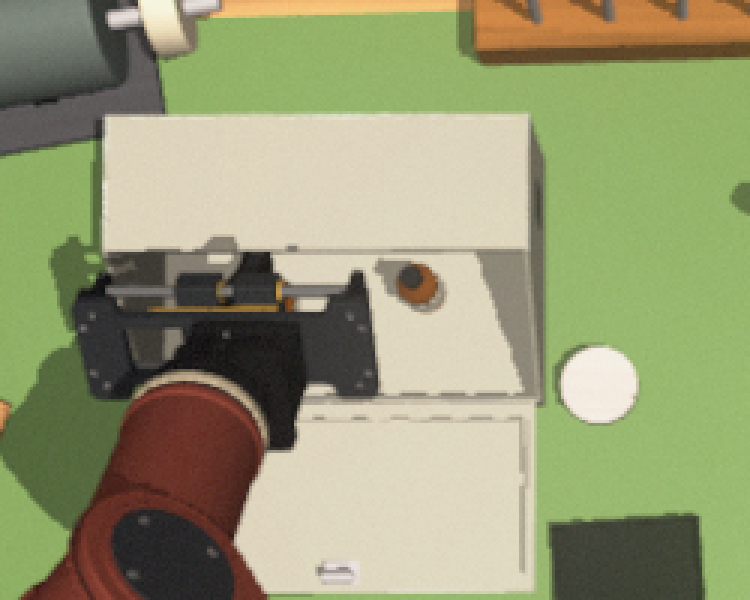

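The flap is open. The slim bottle is on the right of the cabinet at top-view px (239,195), and the jar is on the left, mostly hidden by the gripper. I'll move aside and look.

Run:
```python
from h import *
from plant import *
move_ptp(np.array([.42,.45,.33]),ori(30,.5))
grip(1.0)
for n,(x0,y0,x1,y1) in(("top",(100,120,300,270)),("scene",(360,190,560,340))):
    c=capture(n);pickle.dump(c,open(f'{n}1.pkl','wb'));cv2.imwrite(f'pics/{n}1.png',cv2.resize(c['img'][y0:y1,x0:x1,::-1],None,fx=4,fy=4,interpolation=cv2.INTER_CUBIC))
s=get_state();print(s['time_s'],s['gripper_width'])
```

```text
10.8167 1.0016373103379568
```

View pics/top1.png

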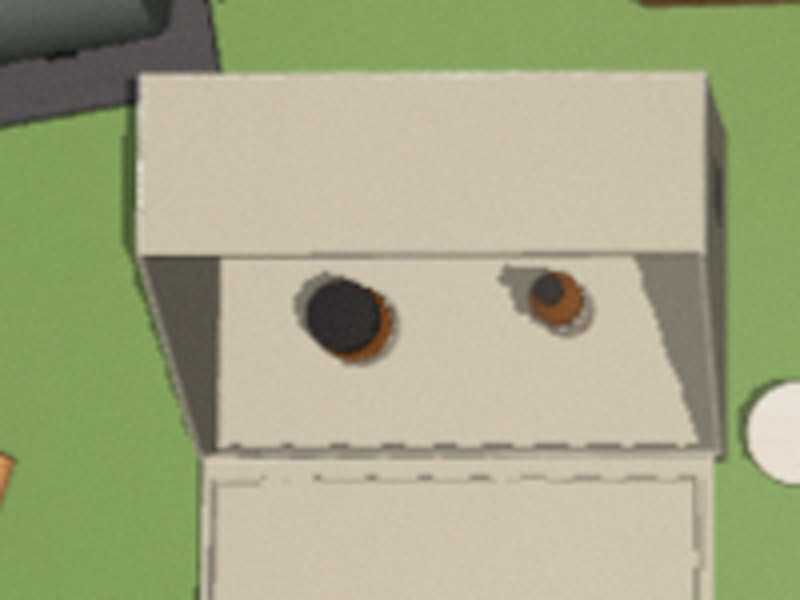

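View pics/scene1.png

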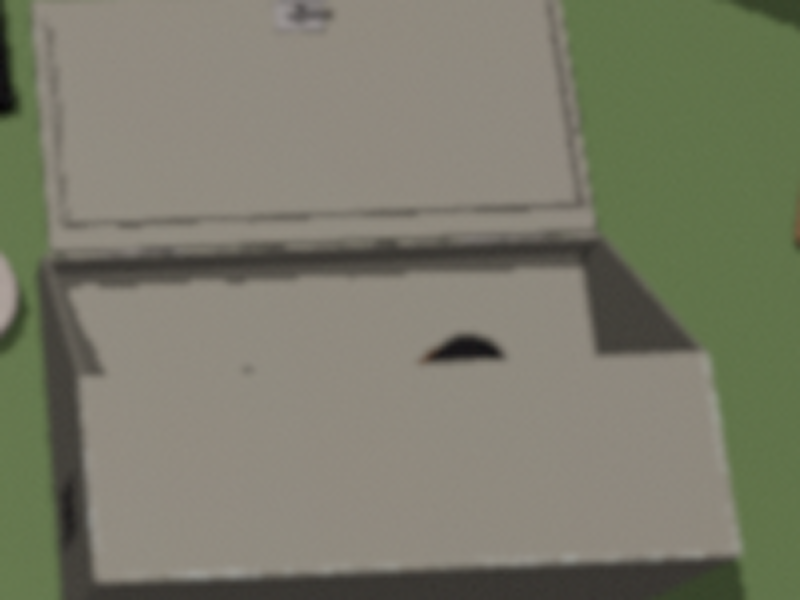

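Run:
```python
from h import *
from plant import *
t=pickle.load(open('top1.pkl','rb'));s=pickle.load(open('scene1.pkl','rb'))
g=t['img'][185:215,170:205].astype(int);m=(g.sum(2)<165).astype(np.uint8)
n,l,st,ce=cv2.connectedComponentsWithStats(m);i=1+np.argmax(st[1:,4]);print(st[i],ce[i]+[170,185])
u=ce[i]+[170,185]
J=onz(t,*u,.066);print('jar',J,'cab',CR.T@(J-C0)*1000, 'lid edge in scene (front):',proj(s,J+[-.025,0,0]),'seen',467/4+360,335/4+190)
b=onz(t,546/4+100,289/4+120,.102);print('bottle cab',CR.T@(b-C0)*1000)
G=J.copy();G[2]=.041
for tilt in(30,35,40):
  for yaw in(-.2,-.03,.1,.2,.35,.5):
    o=ori(tilt,yaw);z=zax(o);r=[]
    for back in(0,.08,.16,.22):
      q=ik(G+z*(.019-back),o);r.append(None if q is None else np.round(q,2).tolist())
    print(tilt,yaw,r)
```

```text
[  7   5  18  19 262] [185.70229008 198.98854962]
jar [0.63418238 0.21836556 0.066     ] cab [-21.51010538  69.81030337  66.        ] lid edge in scene (front): [474.20785904 271.12240903] seen 476.75 273.75
bottle cab [-10.09702842 -65.65175536 102.        ]
30 -0.2 [[-1.01, 0.39, 0.49, 2.02, 0.45, 0.43, 0.41], [-1.08, 0.21, 0.48, 2.05, 0.51, 0.6, 0.36], [-1.12, 0.05, 0.43, 2.05, 0.55, 0.79, 0.33], [-1.15, -0.06, 0.38, 2.03, 0.57, 0.94, 0.32]]
30 -0.03 [[-1.0, 0.37, 0.53, 2.06, 0.3, 0.32, 0.74], [-1.09, 0.17, 0.54, 2.1, 0.43, 0.49, 0.63], [-1.13, -0.02, 0.49, 2.11, 0.52, 0.7, 0.56], [-1.16, -0.15, 0.44, 2.09, 0.55, 0.85, 0.53]]
30 0.1 [[-0.96, 0.35, 0.53, 2.08, 0.09, 0.27, 1.08], [-1.1, 0.15, 0.61, 2.13, 0.3, 0.42, 0.91], [-1.14, -0.07, 0.56, 2.14, 0.46, 0.63, 0.78], [-1.16, -0.2, 0.49, 2.13, 0.52, 0.8, 0.73]]
30 0.2 [[-0.92, 0.34, 0.52, 2.09, -0.13, 0.24, 1.42], [-1.1, 0.14, 0.66, 2.14, 0.14, 0.39, 1.18], [-1.17, -0.09, 0.63, 2.16, 0.39, 0.59, 0.97], [-1.17, -0.24, 0.55, 2.15, 0.47, 0.76, 0.9]]
30 0.35 [[-0.92, 0.35, 0.58, 2.1, -0.62, 0.26, 2.06], [-1.11, 0.14, 0.74, 2.15, -0.18, 0
[... 1865 characters left out ...]
 [-1.02, 0.1, 0.44, 2.28, 1.1, 0.3, 0.08], [-1.05, -0.13, 0.36, 2.32, 0.93, 0.51, 0.26], [-1.11, -0.3, 0.33, 2.34, 0.86, 0.69, 0.33]]
40 0.2 [[-0.18, 0.32, -0.34, 2.18, 1.69, 0.28, -0.29], [-1.12, 0.08, 0.61, 2.3, 1.02, 0.19, 0.29], [-1.04, -0.17, 0.43, 2.35, 0.87, 0.43, 0.46], [-1.1, -0.36, 0.4, 2.36, 0.82, 0.62, 0.52]]
40 0.35 [[0.06, 0.34, -0.52, 2.18, 1.82, 0.19, -0.21], [-0.62, 0.07, 0.19, 2.3, 0.47, 0.08, 1.04], [-1.12, -0.23, 0.63, 2.37, 0.68, 0.33, 0.88], [-0.72, -0.34, 0.22, 2.37, 0.39, 0.44, 1.14]]
40 0.5 [[0.27, 0.38, -0.68, 2.16, 1.8, 0.1, 0.02], [0.16, 0.12, -0.5, 2.25, -0.56, 0.11, 2.29], [-1.32, -0.33, 0.93, 2.36, 0.5, 0.32, 1.32], [-0.74, -0.35, 0.39, 2.36, 0.04, 0.42, 1.72]]
```

Run:
```python
from h import *
from plant import *
J=np.array([.6355,.2198,0]);res=[]
for gb in(.010,.014):
 G=J.copy();G[2]=.046
 for tilt in(25,30,35,40):
  for yaw in(-.03,.1,.15,.2,.25,.3):
   o=ori(tilt,yaw);R=Rn.from_rotvec(o).as_matrix();T=G+R[:,2]*gb
   q=ik(T,o);q2=ik(T-R[:,2]*.16,o)
   a,b,d=np.meshgrid(np.linspace(-.0375,.0375,16),[-.095,.095],np.arange(.07,.2,.004))
   P=T[:,None]+R@np.vstack([a.ravel(),b.ravel(),-d.ravel()])
   c=(CR.T@(P-C0[:,None]))*1000
   ins=(-.763*(c[0]+110)+.646*(c[2]-40)<3)
   roof=((c[0]>-8)&(c[2]<178)).sum()
   res.append((gb,tilt,yaw,'left clr',round(167-c[1][ins].max(),1) if ins.any() else 999,'roofpts',roof,'minz',round(c[2].min()),None if q is None else np.round(q,2).tolist(),None if q2 is None else np.round(q2,2).tolist()))
for r in res: print(*r)
```

```text
0.01 25 -0.03 left clr 0.6 roofpts 0 minz 85 [-1.04, 0.38, 0.61, 2.0, 0.01, 0.45, 1.03] [-1.14, 0.01, 0.56, 2.0, 0.34, 0.79, 0.76]
0.01 25 0.1 left clr 0.4 roofpts 8 minz 85 [-1.05, 0.37, 0.66, 2.02, -0.17, 0.42, 1.34] [-1.15, -0.02, 0.62, 2.03, 0.28, 0.75, 0.96]
0.01 25 0.15 left clr 0.7 roofpts 17 minz 85 [-1.06, 0.37, 0.68, 2.02, -0.26, 0.41, 1.48] [-1.16, -0.03, 0.64, 2.04, 0.26, 0.74, 1.05]
0.01 25 0.2 left clr 1.2 roofpts 28 minz 85 [-1.06, 0.38, 0.71, 2.03, -0.35, 0.41, 1.62] [-1.17, -0.04, 0.67, 2.04, 0.23, 0.72, 1.14]
0.01 25 0.25 left clr 2.0 roofpts 44 minz 85 [-1.07, 0.38, 0.74, 2.03, -0.45, 0.42, 1.76] [-1.19, -0.05, 0.71, 2.05, 0.19, 0.71, 1.23]
0.01 25 0.3 left clr 3.0 roofpts 63 minz 85 [-1.09, 0.39, 0.77, 2.03, -0.55, 0.43, 1.91] [-1.2, -0.06, 0.74, 2.05, 0.16, 0.71, 1.32]
0.01 30 -0.03 left clr 0.5 roofpts 0 minz 79 [-1.02, 0.34, 0.54, 2.06, 0.3, 0.35, 0.73] [-1.14, -0.04, 0.48, 2.1, 0.52, 0.73, 0.56]
0.01 30 0.1 left clr 1.2 roofpts 2 minz 79 [-0.99, 0.32, 0.54, 2.08, 0.11, 0.29, 1.06] [-1.15, -0.09, 0.55, 2.13, 0.47, 0.67, 0.77]
0.01 30 0.15 left clr 1.8 roofpts 6
[... 4609 characters left out ...]
, 2.27, 0.93, 0.65, 0.09]
0.014 40 0.1 left clr 2.4 roofpts 0 minz 65 [-0.94, 0.31, 0.44, 2.2, 1.43, 0.17, -0.27] [-1.06, -0.15, 0.36, 2.32, 0.91, 0.54, 0.29]
0.014 40 0.15 left clr 3.5 roofpts 0 minz 65 [-0.74, 0.29, 0.23, 2.2, 1.54, 0.18, -0.3] [-1.05, -0.18, 0.39, 2.33, 0.89, 0.49, 0.38]
0.014 40 0.2 left clr 4.8 roofpts 1 minz 65 [-0.36, 0.28, -0.15, 2.19, 1.62, 0.23, -0.26] [-1.06, -0.2, 0.43, 2.34, 0.85, 0.45, 0.49]
0.014 40 0.25 left clr 189.1 roofpts 5 minz 65 [-0.16, 0.3, -0.34, 2.19, 1.66, 0.23, -0.21] [-1.07, -0.22, 0.48, 2.35, 0.81, 0.42, 0.61]
0.014 40 0.3 left clr 188.0 roofpts 12 minz 65 [-0.14, 0.29, -0.34, 2.19, 1.72, 0.18, -0.21] [-1.09, -0.23, 0.54, 2.36, 0.75, 0.38, 0.74]
```

Run:
```python
from h import *
from plant import *
tc=np.array([.4467,-.3573,0])
ax=np.array([.1638,-.0395,0]);ax/=np.linalg.norm(ax);print('tray yaw',np.arctan2(ax[1],ax[0]))
for off in(0,.02,.04):
 for tilt in(30,35):
  for yaw in np.arange(-3.0,3.1,.3):
   o=ori(tilt,yaw);z=zax(o);r=[ik(tc+ax*off+[0,0,.045+h]+z*.012,o) for h in(0,.1,.2)]
   if all(q is not None for q in r): print(off,tilt,round(yaw,2),[np.round(q,2).tolist() for q in r])
```

```text
tray yaw -0.23662992951030348
0 30 -3.0 [[-0.3, 1.04, 1.2, 1.56, -0.52, 1.47, -0.46], [-0.29, 0.89, 1.21, 1.5, -0.37, 1.58, -0.5], [-0.28, 0.76, 1.21, 1.39, -0.26, 1.72, -0.52]]
0 30 -2.7 [[-0.4, 0.99, 1.2, 1.67, -0.44, 1.3, -0.26], [-0.41, 0.81, 1.21, 1.6, -0.27, 1.42, -0.31], [-0.41, 0.68, 1.21, 1.5, -0.14, 1.57, -0.34]]
0 30 -2.4 [[-0.35, 0.69, 0.89, 1.78, -0.04, 1.08, -0.34], [-0.44, 0.59, 1.02, 1.72, 0.01, 1.25, -0.29], [-0.46, 0.47, 1.06, 1.62, 0.1, 1.42, -0.28]]
0 30 -2.1 [[-0.36, 0.55, 0.81, 1.91, 0.16, 0.92, -0.25], [-0.3, 0.35, 0.7, 1.84, 0.32, 1.13, -0.3], [-0.01, 0.2, 0.34, 1.72, 0.45, 1.36, -0.33]]
0 30 -1.8 [[0.46, 0.34, -0.21, 2.0, 0.76, 0.95, -0.47], [0.03, 0.19, 0.27, 1.95, 0.55, 1.04, -0.23], [-0.01, 0.09, 0.3, 1.84, 0.53, 1.23, -0.13]]
0 30 -1.5 [[0.61, 0.27, -0.34, 2.11, 0.88, 0.79, -0.29], [0.04, 0.09, 0.27, 2.07, 0.61, 0.88, 0.0], [-0.07, -0.03, 0.36, 1.96, 0.57, 1.08, 0.12]]
0 30 -1.2 [[0.61, 0.19, -0.27, 2.21, 0.9, 0.57, -0.0], [0.33, 0.01, 0.02, 2.15, 0.61, 0.71, 0.32], [-0.17, -0.14, 0.49, 2.05, 0.58, 0.95, 0.42]]
0 30 -0.9 [[-0.25, 0.14, 0.75, 2.31, 0.43, 0
[... 14962 characters left out ...]
7, 1.94, -1.56], [0.15, 1.03, 1.2, 1.29, -0.98, 2.03, -1.63], [0.23, 0.82, 1.01, 1.18, -0.8, 2.06, -1.8]]
0.04 35 2.1 [[0.11, 1.2, 1.2, 1.27, -0.96, 1.95, -1.35], [0.12, 1.07, 1.2, 1.21, -0.87, 2.05, -1.4], [0.28, 0.8, 0.81, 1.09, -0.59, 2.06, -1.64]]
0.04 35 2.4 [[0.05, 1.21, 1.2, 1.23, -0.84, 1.93, -1.13], [0.07, 1.09, 1.2, 1.17, -0.75, 2.03, -1.16], [0.22, 0.83, 0.81, 1.04, -0.46, 2.07, -1.39]]
0.04 35 2.7 [[-0.03, 1.21, 1.2, 1.24, -0.73, 1.85, -0.91], [-0.01, 1.08, 1.2, 1.17, -0.62, 1.96, -0.93], [0.07, 0.89, 1.01, 1.06, -0.43, 2.06, -1.04]]
0.04 35 3.0 [[-0.13, 1.19, 1.2, 1.29, -0.62, 1.74, -0.69], [-0.12, 1.06, 1.2, 1.23, -0.5, 1.85, -0.7], [-0.09, 0.95, 1.2, 1.13, -0.41, 1.98, -0.71]]
```

Run:
```python
from h import *
from plant import *
J=np.array([.6355,.2198,0])
o=ori(35,.05);z=zax(o);l=np.array([-np.sin(.05),np.cos(.05),0])
G=J-l*.005;G[2]=.044;T=G+z*.012
move_ptp(T-z*.20,o)
move_straight(T-z*.10,v=.2)
hold(.1)
hit=move_straight(T,v=.07,threshold=5)
s=get_state();print(hit,s['time_s'],(np.array(s['tcp_pos'])-T)*1000,s['contact_force'],np.round(s['q'],2))
c=capture('top');cv2.imwrite('pics/t3.png',cv2.resize(c['img'][120:270,100:300,::-1],None,fx=4,fy=4,interpolation=cv2.INTER_CUBIC))
```

```text
False 14.2583 [0.04388841 0.20551776 0.41471082] [-0.21298197 -0.18500597 -0.17408273] [-1.    0.32  0.52  2.14  0.62  0.21  0.5 ]
```

View pics/t3.png

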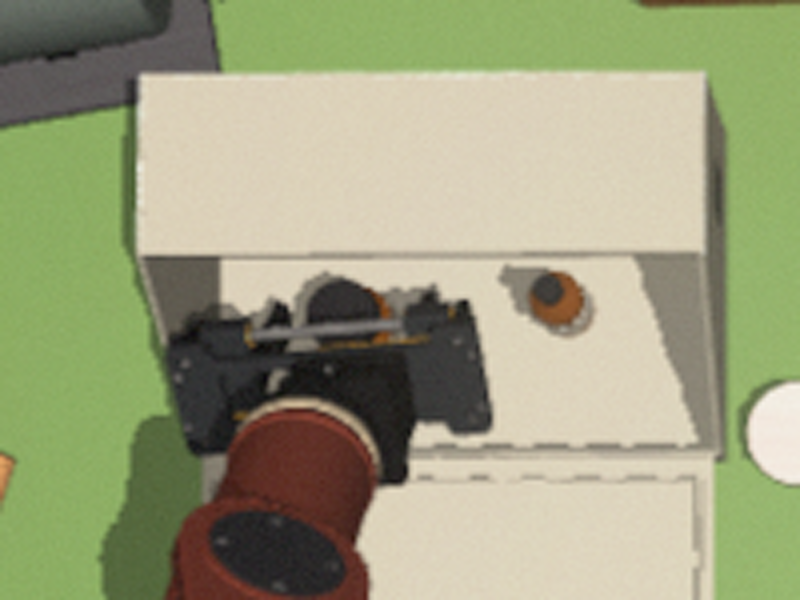

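The gripper is in without contact. The jar lid at crop (343,310) sits between the fingers, and the slim bottle is untouched. I'll close and lift along the tool axis.

Run:
```python
from h import *
from plant import *
o=ori(35,.05);z=zax(o)
grip(0.0,grip_force=18)
s=get_state();print(s['time_s'],'width mm',s['gripper_width']*87,s['contact_force'])
p=np.array(s['tcp_pos'])
move_straight(p+[0,0,.006],v=.03)
print(get_state()['contact_force'])
move_straight(p+[0,0,.006]-z*.23,v=.15)
s=get_state();print(s['time_s'],'width mm',s['gripper_width']*87,s['contact_force'],s['tcp_pos'],np.round(s['q'],2))
for n in('top','scene'):
  c=capture(n);cv2.imwrite(f'pics/{n}4.png',c['img'][:,:,::-1])
```

```text
15.025 width mm 50.37408774243814 [-0.41330703  1.48074499  0.76374113]
[-0.31030534 -0.83241851 -1.3407758 ]
17.0583 width mm 50.60515791475439 [-0.05246709 -0.33696659 -1.88458729] [0.5108767  0.20862562 0.2279603 ] [-1.15 -0.28  0.38  2.2   0.69  0.83  0.48]
```

View pics/top4.png

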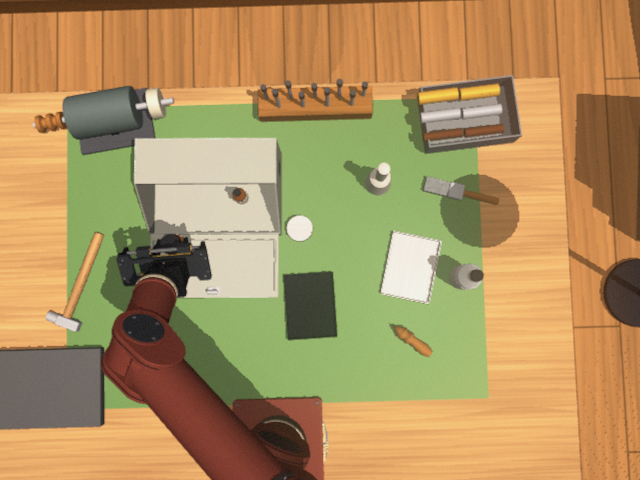

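View pics/scene4.png

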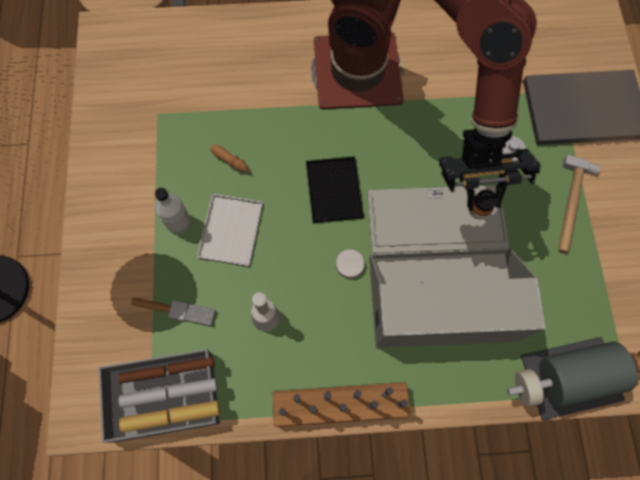

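Run:
```python
from h import *
from plant import *
tc=np.array([.4467,-.3573,0]);ax=np.array([np.cos(-.2366),np.sin(-.2366),0])
o=ori(35,-1.5);z=zax(o)
tgt=tc+ax*.015+z*.012; tgt[2]=.0342-.001
move_ptp(np.array([.46,-.02,.29]),ori(35,-.7))
move_ptp(tgt+[0,0,.16],o)
s=get_state();print(s['time_s'],np.round(s['q'],2),s['gripper_width']*87)
move_straight(tgt+[0,0,.025],v=.12)
hold(.2)
c=capture('top');cv2.imwrite('pics/t5.png',cv2.resize(c['img'][160:350,320:510,::-1],None,fx=3,fy=3))
c=capture('scene');cv2.imwrite('pics/s5.png',cv2.resize(c['img'][130:320,120:310,::-1],None,fx=3,fy=3))
print(get_state()['time_s'],get_state()['contact_force'])
```

```text
19.4333 [-0.24  0.04  0.49  2.03  0.69  0.99 -0.04] 50.553605045245426
21.0083 [ 0.32087579 -0.43206515 -1.59194521]
```

View pics/t5.png

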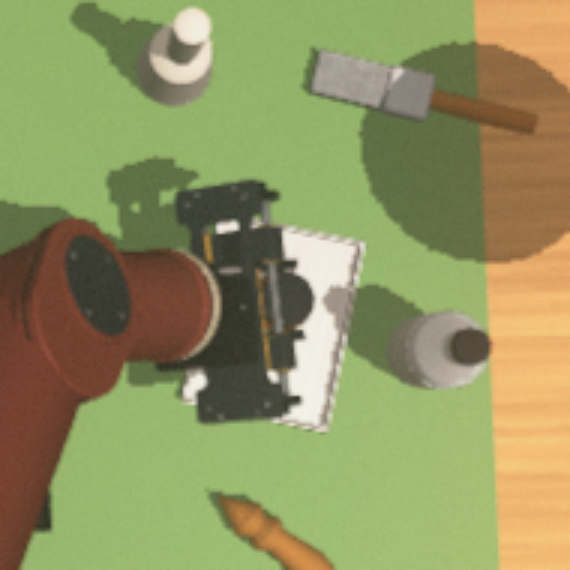

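View pics/s5.png

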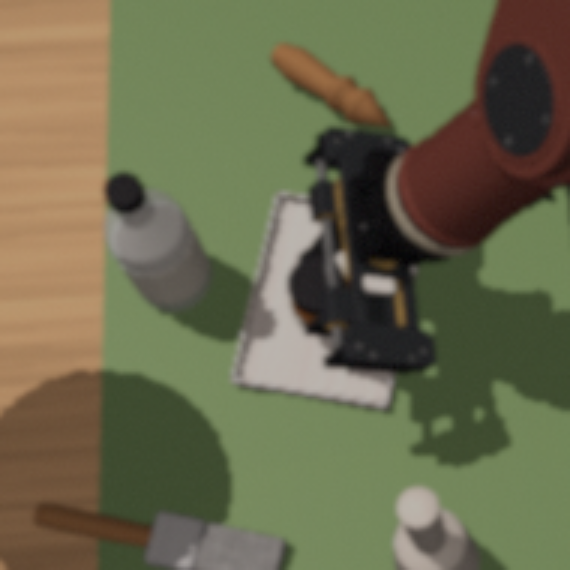

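The jar hangs over the middle of the aluminium tray, about crop (293,298) in the top view, clear of the maul and the drink. Lowering.

Run:
```python
from h import *
from plant import *
o=ori(35,-1.5);z=zax(o)
p=np.array(get_state()['tcp_pos']);
hit=move_straight(p-[0,0,.029],v=.025,threshold=2.0)
s=get_state();print(hit,s['time_s'],s['tcp_pos'],s['contact_force'])
hold(.3)
print(get_state()['contact_force'])
grip(1.0);hold(.3)
p=np.array(get_state()['tcp_pos'])
move_straight(p-z*.16,v=.15)
move_ptp(np.array([.40,-.02,.35]),ori(20,-.7))
s=get_state();print(s['time_s'],s['contact_force'])
for n in('top','scene'):
  c=capture(n);pickle.dump(c,open(f'{n}6.pkl','wb'));cv2.imwrite(f'pics/{n}6.png',c['img'][:,:,::-1])
```

```text
True 21.9333 [ 0.46188394 -0.36766478  0.0330558 ] [-0.66833456  1.76929947  5.4821552 ]
[-1.29315779  1.54520897  5.55521264]Traceback (most recent call last):
  File "<stdin>", line 12, in <module>
plant.IKError: the arm cannot take that pose within its joint ranges
```

Run:
```python
from h import *
from plant import *
move_ptp(np.array([.46,-.02,.29]),ori(35,-.7))
s=get_state();print(s['time_s'],s['contact_force'])
for n in('top','scene'):
  c=capture(n);pickle.dump(c,open(f'{n}6.pkl','wb'));cv2.imwrite(f'pics/{n}6.png',c['img'][:,:,::-1])
```

```text
25.7333 [-0.32119115  0.33139425  0.01360578]
```

View pics/top6.png

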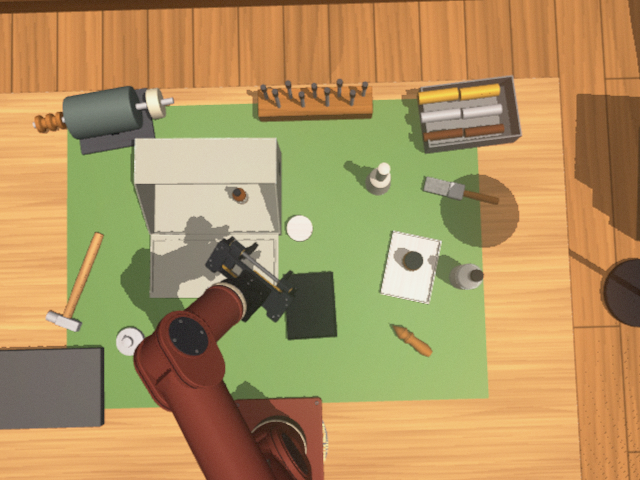

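View pics/scene6.png

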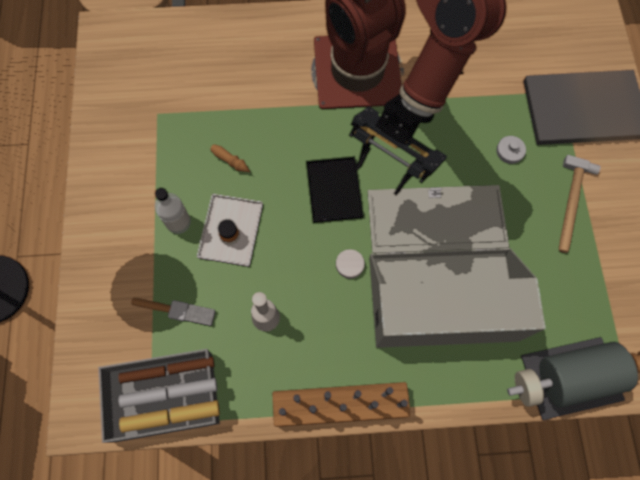

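The jar stands in the tray, with its lid at top-view px (412,260). The flap is open, and the slim bottle (239,195), the maul and the drink are standing as before. Now a quick numeric check that the jar is upright, then I'll hand in.

Run:
```python
from h import *
from plant import *
t=pickle.load(open('top6.pkl','rb'));s=pickle.load(open('scene6.pkl','rb'))
def lid(c,x0,y0,x1,y1):
    m=(c['img'][y0:y1,x0:x1].astype(int).sum(2)<150).astype(np.uint8);n,l,st,ce=cv2.connectedComponentsWithStats(m);i=1+np.argmax(st[1:,4]);return ce[i]+[x0,y0],st[i]
a,sa=lid(t,395,245,430,280);b,sb=lid(s,212,215,246,248);print(a,sa,b,sb,tri(t,a,s,b))
hold(.3);sign_off();print(get_state()['time_s'])
```

```text
Traceback (most recent call last):
ValueError: attempt to get argmax of an empty sequence
```

Run:
```python
from h import *
from plant import *
t=pickle.load(open('top6.pkl','rb'));s=pickle.load(open('scene6.pkl','rb'))
def lid(c,x0,y0,x1,y1,th):
    g=c['img'][y0:y1,x0:x1].astype(int);m=((g.sum(2)<th)&(g[...,0]-g[...,2]<20)).astype(np.uint8);n,l,st,ce=cv2.connectedComponentsWithStats(m)
    i=1+np.argmax(st[1:,4]);return ce[i]+[x0,y0],st[i]
a,sa=lid(t,398,245,428,275,240);b,sb=lid(s,214,215,244,246,150);print(a,sa,b,sb,tri(t,a,s,b))
```

```text
[413.24475524 259.14685315] [  7   7  18  17 143] [227.1059322  229.00423729] [  5   6  18  17 236] [ 0.4643575  -0.35766001  0.06188251]
```

Run:
```python
from plant import *
sign_off();print(get_state()['time_s'])
```

```text
the job is handed in; nothing more can be done
the job is handed in; nothing more can be done
```

The job is done and handed in at about 26 s of the 51 s allowed; the hand-in gave no verdict.

- **Flap:** I pressed it about 8.7 mm at the pad, with 16 N at the end. The catch let go and the flap swung fully open. The last pictures show it still open.
- **Jar:** I gripped it at a 35° tilt with 18 N, lifted it out along the tool axis and lowered it into the aluminium tray. About 7 N of contact force built up as it touched down. It now stands near the middle of the tray. Its lid looks round in the pictures and measures about 62 mm above the bench; standing upright it should be 65 mm, so they agree within measuring error.
- **Other items:** In the last pictures the slim bottle, maul and drink bottle stand where they were, and the gripper touches nothing.

**Problems along the way:**
- One retreat pose was out of reach and was refused with nothing moved, so I used a different pose.
- My first jar-height check stopped on an empty colour mask; I fixed the mask and it worked.
- The two cameras differed by about 2–3 mm in places, and up to about 5 mm at the jar; I used positions in between.

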